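Stand up the developer bottle and swap its safety cap for the nozzle

ROBOT

A 6-joint arm with a two-finger parallel gripper is mounted at the origin on a cart in front of the work surface, level with it; the furniture and walls round the work are solid. World frame = base frame: x ahead of the robot, y to its left, z up, the work surface at z = 0. Lengths are in m, angles in rad, forces in N, time in s.
With the tool pointing down it reaches from about 0.4 to 0.825 m from the base axis. Payload 7 kg.
Tool frame: the origin (TCP) lies on the front face of the gripper's body, between the roots of the fingers; the fingertips stand 66 mm ahead of it and the grasp point (between the pads) lies 47 mm ahead of it; z points along the fingers, y is the line along which they close (so a half turn about z gives the same grasp; the last joint's range is limited). The gripper opens to 88 mm and grips with 3 to 60 N. Pads are 19 mm wide; open, the fingers measure 130 mm over their backs; the gripper's body (78 mm by 193 mm) begins 47 mm behind the grasp point.
Start: joints at [1.4, 0.359, 0.012, 0, -1.224, -0.288], TCP at [0.299, 0.605, 0.292] pointing down, gripper open.
Joint ranges: [-3.07, 3.07], [-1.43, 2.12], [-1.02, 1.25], [-3.03, 1.67], [-3.05, -0], [-3.03, 3.03]. Speed limits (rad/s): [2.39, 2.39, 3.01, 3.14, 3.14, 3.14].

INTERFACE

Orientations are given as [roll, pitch, yaw] about the fixed x, y, z axes, in that order (R = Rz(yaw) Ry(pitch) Rx(roll)).
In Python, from station import arm gives the robot as it stands. The module is installed in compiled form; this text tells all that it offers.
- The arm moves only by the tool move_arm, never from a script. Its argument "increments" is a list of rows, each an object of numbers: "jaw": the gripper command: -1 is shut, 1 is fully open, values between are in proportion; "dx", "dy", "dz": the shift along the tool's x, y, z in m; "twist": the turn about the tool's z in rad. A call has 1 to 12 rows; each row shifts and turns the commanded pose from where the row before left it, along the tool's axes as they then stand; what a row does not reach is not made up. A row lasts 1/12 s, in which the tool goes at most 41.7 mm and 7.16 degrees, less where a joint would pass 70% of its speed; a pose out of reach is approached as far as the arm can. A call is refused whole if a number of a shift passes 0.0417 or a number of a turn 0.125, either way. A call with a gripper value outside its range is refused whole. The fingers move at their own pace and stop on an object; "force" is the grip in N (left out, the last holds). Time passes only in rows, so rows that do not move let the fingers close. It gives the time, the measured TCP pose, the force, the opening and the grip force at its end, in the units of the state.
- arm.get_state(): the state, without advancing time (a new reading comes with each control period).
- arm.grab_frame(name): name is "scene" or "top" or "wrist"; returns the picture (400x640x3 uint8, blue, green, red); there is no depth.
- arm.camera_info(name): a dict with "K" (3x3 intrinsics, pixels), "extrinsics" (4x4, takes a point from camera to world coordinates). Camera axes: x right, y down, z forward; pixel columns grow to the right and rows downward; lengths in m; the calibration is good to about 2 mm. A picture is of the moment at which its call begins: read the wrist's pose just before it. camera_info takes no time and is no camera call; for the wrist camera it gives the pose at the moment of the call.
- arm.job_done(): hands the job in; it is judged then, once.
Trained networks look in the newest picture that a camera, given by its name, has taken for a name from the list of things; names that differ only in an ending like _2 or _b are one class to them, and where a whole thing is asked for, a point or a joint stands for the part that bears it (a point fixed in the world has none). Each returns a list of dicts, best first, with "score" (0 to 1); they miss things now and then, are a little off and sometimes report something else, mostly with a low value. They report only what shows in the picture. A call takes as long as a camera call.
- arm.find_in(camera, name): "position" ([x, y, z] in m, in world coordinates, good to about 4 mm: the middle of the surface that is visible of it).
- arm.silhouettes(camera, name): "pixels" (400x640 bool, what is visible of it).
- arm.pinpoint(camera, name): "position" ([x, y, z] in m, in world coordinates, good to about 4 mm: a listed point, or the origin of a listed thing).
The state is a dict: "t": time; "q": joint angles; "qd": joint speeds; "joint_efforts": joint torques, N m; "eef_pos": TCP position; "ee_rot": TCP orientation; "force": force on the tool from outside, world axes, zero at the start; "moment": the same for the moment, N m; "width": finger opening in m; "gripper_force": force on a finger pad.
Only numpy, scipy, OpenCV 4.12 (cv2) and the standard library are available. Lean on these libraries where they do the work, as an engineer would, in place of code of your own. Each camera call takes 0.05 s, during which the arm holds its last target. There are 200 camera calls.

TASK

The developer bottle has been knocked over: stand it upright on the grey mat, its whole foot on the mat, and let go of it. Then take it by its child-proof cap, press the cap down hard and turn it anticlockwise to open it, and lay the cap on the mat or the worktop beside the bottle. Fit the applicator nozzle in its place: set it on the neck, turning it back if need be until it drops over the lugs, press it down and turn it clockwise until it is home and springs up locked; leave the measuring cup, the tape roll and the cream jar where they stand.

Things in the scene. Friction and masses are not known exactly. Their poses are not given: they have to be found in the camera images.
- bottle: White square plastic bottle, paper label, 52 x 52 mm, body 84 mm high, round neck 28 mm wide, coned to 21 mm at the rim (118 mm high), 132 mm with cap; 0.24 to 0.42 kg. Origin on the axis 66 mm above its underside; z runs from foot to mouth. Starts lying on a flat side (axis 26 mm above the worktop), cap locked on, cap end pointing anywhere from left (a little away) to straight towards the robot.
- neck_pocket (a point): Pocket under one of the neck's three hooked lugs (bearings 0, 120, 240 deg from the bottle's x axis, anticlockwise seen from the mouth; 60 deg wide, reaching 19 mm out). A closure's lug locks in it: closure origin 39 mm above the bottle's, same bearings, 7 deg play. A 3 mm rib bars the anticlockwise way out, a deep stop the clockwise one. Site 17.5 mm off axis, 42.5 mm above the bottle's origin.
- neck_gap (a point): Middle of a 60 deg gap between neck lugs (bearing 60 deg, also 180, 300), 17.5 mm off axis, 42.5 mm above the bottle's origin. To open: push the closure down 3.5 to 6 mm (7 is the stop), keep it down and turn it 45 to 75 deg anticlockwise, pocket to gap; it then springs up 4 mm above locked height and lifts off. Twisted without enough push, the whole bottle turns.
- cap: Child-resistant cap: white ribbed collar, 47 mm across, 27 mm high, flat top with a raised curved arrow; 0.04 kg. Origin at the centre of its open underside, z up through its top. A sprung liner disc inside bears on the bottle's rim: 8 N at locked height, 1.5 N more per mm pushed down (15 N at 5 mm). Starts locked on the bottle.
- cap_lug (a point): One of the cap's three inner lugs (bearings 0, 120, 240 deg from the cap's x axis, each under a broad raised rib outside), 24 deg wide, 3.5 mm high; point 17.5 mm off axis and 3.5 mm above the cap's underside.
- nozzle: Applicator nozzle: white collar as the cap's, 47 mm across, 27 mm high, with a tapered spout on top (24 mm wide at its foot, 51 mm high over all); 0.04 kg. Origin at the centre of its open underside, z up. Liner 3 N at locked height, 0.5 N more per mm. Starts upright on the worktop, any turn, in one of three places exchanged among it, cup and tape roll.
- nozzle_lug (a point): One of the nozzle's three inner lugs (bearings 0, 120, 240 deg from its x axis, under broad ribs), like the cap's. To close: lower it with lugs over the gaps (if it rests on the neck lugs, 7.5 mm above locked height, turn it anticlockwise until it drops), push 3.5 to 6 mm below locked height, turn clockwise firmly to the stop (50 to 80 deg), let it spring up to locked height.
- mat: Grey ribbed silicone mat fixed to the worktop, 150 mm along its x, 180 mm along its y, 3 mm thick; origin at the centre of its underside.
- cup: White tapered measuring cup, 64 mm across the rim, 61 mm high, standing open end up; origin at the centre of its underside. Bystander.
- tape_roll: Roll of white tape lying flat, 68 mm across, 25 mm high; origin at the centre of its underside. Bystander.
- cream_jar: Closed cream jar with a black lid, 72 mm across, 86 mm high, standing; origin at the centre of its underside. Bystander.
- towel_warmer: White towel warmer cabinet behind the mat, fixed, 312 mm along x, 364 mm along y, 249 mm high, its door and handle towards the robot; origin near the centre of its underside. Keep the wrist clear of it.

How it is judged:
By the outcome, as a careful person would: the job done as asked, in the order asked, and still so for the second after the job is handed in, with the robot touching nothing.
It also fails if it takes over 70 s, if anything falls off the work surface, if the arm or the gripper's body presses on something with over 40 N, if the wrist force passes 120 N, or if a joint passes its speed limit or range.

## Working session

There is one attempt and no reset: what is moved stays moved. The work goes in short steps, Python scripts to look and compute and a tool call to move; the robot and the scene stay as the last step left them, time stands still between calls to the robot, and variables do not carry over. Pictures are saved under pics/ and viewed, at most 13 in all, crops included, and the job is handed in when it is done.

Besides the shell and the picture viewer there is one more tool, called after "Request:" by a JSON object that holds its "api" and its "payload", one argument or row to a line. move_arm: Moves the arm, as the interface text tells. Its arguments: {"type":"object","properties":{"increments":{"type":"array"},"force":{"type":"number"}},"required":["increments"]}

```bash
mkdir -p pics; cat > h.py <<'E'
import numpy as np, cv2
from scipy.spatial.transform import Rotation as R
from station import arm
np.set_printoptions(precision=4,suppress=True)
def tool():
    s=arm.get_state(); return np.array(s["eef_pos"]),R.from_euler('xyz',s["ee_rot"]).as_matrix()
def st():
    s=arm.get_state()
    for k in("t","q","eef_pos","ee_rot","force","width","gripper_force"):print(k,np.round(s[k],4))
E
python3 - <<'E'
from h import *
st()
for c in("top","scene"):
    f=arm.grab_frame(c); cv2.imwrite(f"pics/{c}0.png",f)
    for n in("bottle","cap","nozzle","mat","cup","tape_roll","cream_jar","towel_warmer"):
        r=arm.pinpoint(c,n)[:2]; print(c,n,[(np.round(x["position"],3).tolist(),round(x["score"],2)) for x in r])
    r=arm.find_in(c,"cap"); print([(np.round(x["position"],3).tolist(),round(x["score"],2)) for x in r])
    print(np.array(arm.camera_info(c)["extrinsics"]))
E
```

```text
t 0.0
q [ 1.4001  0.3594  0.011  -0.0004 -1.2241 -0.2881]
eef_pos [0.2988 0.6048 0.2912]
ee_rot [ 3.1399 -0.0001 -0.4589]
force [ 0.5621  1.0535 -0.9299]
width 0.088
gripper_force 0.0
top bottle [([0.532, 0.198, 0.003], 0.73), ([0.5, 0.359, 0.026], 0.65)]
top cap [([0.47, 0.386, 0.031], 0.65), ([0.642, 0.406, 0.002], 0.22)]
top nozzle [([0.53, 0.198, 0.002], 0.64)]
top mat [([0.49, 0.016, -0.001], 0.58)]
top cup [([0.56, -0.15, 0.001], 0.87)]
top tape_roll [([0.623, 0.271, 0.004], 0.59)]
top cream_jar [([0.64, 0.407, 0.001], 0.83)]
top towel_warmer []
[([0.459, 0.388, 0.047], 0.67), ([0.49, 0.015, -0.001], 0.67)]
[[ 0.0442 -0.9788  0.2002  0.358 ]
 [-0.999  -0.0442  0.0041  0.1371]
 [ 0.0048 -0.2001 -0.9798  1.1429]
 [ 0.      0.      0.      1.    ]]
scene bottle [([0.499, 0.359, 0.028], 0.71)]
scene cap [([0.472, 0.382, 0.025], 0.62)]
scene nozzle [([0.534, 0.194, 0.002], 0.66)]
scene mat [([0.489, 0.01, 0.002], 0.97), ([0.534, 0.192, 0.0], 0.42)]
scene cup [([0.558, -0.148, 0.0], 0.81)]
scene tape_roll [([0.62, 0.271, -0.007], 0.7), ([0.464, 0.379, 0.01], 0.21)]
scene cream_jar [([0.645, 0.404, 0.001], 0.95)]
scene towel_warmer []
[([0.458, 0.38, 0.04], 0.73)]
[[ 0.6351 -0.5452  0.5471 -0.0161]
 [-0.7723 -0.4619  0.4362 -0.3692]
 [ 0.0149 -0.6996 -0.7144  0.8604]
 [ 0.      0.      0.      1.    ]]
```

View pics/top0.png

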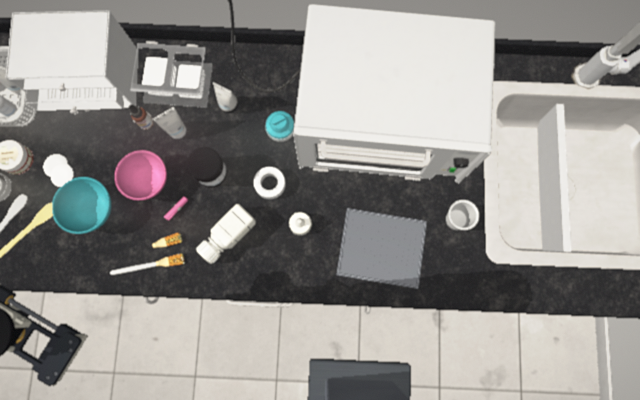

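View pics/scene0.png

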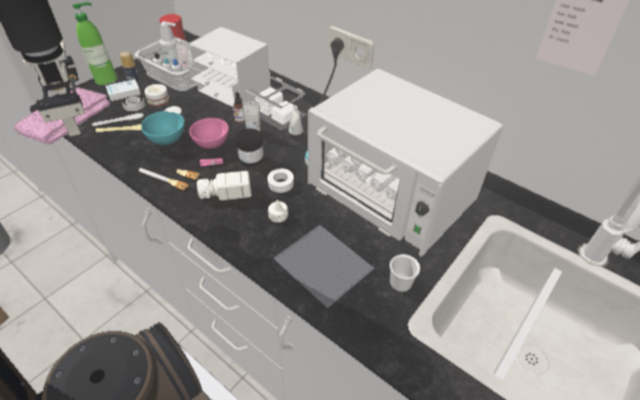

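The top view shows the bottle at about (232,230), its cap pointing lower left at (207,250). The nozzle is at (300,223), the tape at (269,182), the jar at (208,167), the cup at (462,215) and the mat centred on (382,247). The networks agree with this. The scene view shows the same layout.

```bash
cat >> h.py <<'E'
def ray(c,uv,z,info=None):
    i=info or arm.camera_info(c); K=np.array(i["K"]);T=np.array(i["extrinsics"])
    uv=np.atleast_2d(uv).astype(float); d=np.c_[uv,np.ones(len(uv))]@np.linalg.inv(K).T@T[:3,:3].T
    return T[:3,3]+d*((z-T[2,3])/d[:,2])[:,None]
E
python3 - <<'E'
from h import *
for c in("top","scene"):
    arm.grab_frame(c)
    for n in("bottle","cap"):
        for r in arm.silhouettes(c,n)[:2]:
            m=r["pixels"].astype(np.uint8); v,u=np.nonzero(m)
            b=cv2.minAreaRect(np.c_[ray(c,np.c_[u,v],0.035)[:,:2]].astype(np.float32)*1000)
            p=ray(c,np.c_[u,v],0.035)[:,:2]; w,V=np.linalg.eigh(np.cov(p.T)); 
            print(c,n,r["score"],len(u),u.mean(),v.mean(),b,V[:,1])
print(ray("top",[[410,178],[332,165],[320,170],[430,175]],0.0))
print(ray("top",[[345,209],[427,222],[418,286],[338,276]],0.003))
E
```

```text
top bottle 0.59 1249 230.40672538030424 227.66773418734988 ((509.8720703125, 345.3768310546875), (60.77008056640625, 105.61194610595703), 49.14970016479492) [-0.7678  0.6407]
top cap 0.86 284 207.11971830985917 251.66197183098592 ((458.3579406738281, 390.1790466308594), (47.94257354736328, 27.974206924438477), 49.102134704589844) [0.6453 0.7639]
scene bottle 0.67 989 230.3447927199191 185.7168857431749 ((504.5048828125, 343.16839599609375), (98.51778411865234, 106.51936340332031), 49.317718505859375) [-0.5642  0.8256]
scene cap 0.63 192 202.82291666666666 188.54166666666666 ((453.5745849609375, 386.1694030761719), (68.64569854736328, 27.3198299407959), 54.43297576904297) [0.5508 0.8347]
scene cap 0.52 858 249.55944055944056 146.78438228438227 ((650.0989990234375, 416.89349365234375), (167.700927734375, 74.09040069580078), 46.60419464111328) [0.647  0.7625]
[[ 0.6487 -0.0473  0.    ]
 [ 0.6711  0.1311  0.    ]
 [ 0.6581  0.1579  0.    ]
 [ 0.6578 -0.0927  0.    ]]
[[ 0.5699  0.0978  0.003 ]
 [ 0.5487 -0.0859  0.003 ]
 [ 0.407  -0.067   0.003 ]
 [ 0.4208  0.1076  0.003 ]]
```

```bash
cat >> h.py <<'E'
def plan(x,y,z,yaw=None):
    p,M=tool()
    if yaw is not None:
        c=R.from_matrix(M).as_euler('xyz')[2]; print("twist",round(-(yaw-c),4)); M=R.from_euler('xyz',[np.pi,0,yaw]).as_matrix()
    print("tool shift",M.T@(np.array([x,y,z])-p))
E
python3 -c "
from h import *
plan(.459,.391,.20,-.715)"
```

```text
twist 0.2562
tool shift [0.2613 0.0568 0.0921]
```

Request:
{"api": "move_arm", "payload": {
  "increments": [
    {"jaw": 1, "twist": 0.0854},
    {"twist": 0.0854},
    {"twist": 0.0854},
    {"dx": 0.033, "dy": 0.007, "dz": 0.0115},
    {"dx": 0.033, "dy": 0.007, "dz": 0.0115},
    {"dx": 0.033, "dy": 0.007, "dz": 0.0115},
    {"dx": 0.033, "dy": 0.007, "dz": 0.0115},
    {"dx": 0.033, "dy": 0.007, "dz": 0.0115},
    {"dx": 0.033, "dy": 0.007, "dz": 0.0115},
    {"dx": 0.033, "dy": 0.007, "dz": 0.0115},
    {"dx": 0.03, "dy": 0.007, "dz": 0.0115},
    {}
  ]
}}

```text
$.increments[0]: bad value
```

```bash
python3 - <<'E'
from h import *
st()
c="wrist"; f=arm.grab_frame(c); cv2.imwrite("pics/w1.png",f)
i=arm.camera_info(c); 
for n in("bottle","cap"):
    print(n,[(np.round(x["position"],4),round(x["score"],2)) for x in arm.pinpoint(c,n)[:2]])
    for r in arm.silhouettes(c,n)[:1]:
        v,u=np.nonzero(r["pixels"]); p=ray(c,np.c_[u,v],.035,i)[:,:2]
        print(len(u),u.mean(),v.mean(),cv2.minAreaRect(p.astype(np.float32)*1000))
plan(.459,.391,.073,-.715)
E
```

```text
t 1.3
q [ 1.4001  0.3586  0.0119 -0.     -1.2241 -0.2881]
eef_pos [0.2989 0.6052 0.2921]
ee_rot [ 3.1416 -0.     -0.4588]
force [ 0.1579 -1.1126 -0.7105]
width 0.0875
gripper_force 0.0
bottle []
cap []
twist 0.2562
tool shift [0.2613 0.0568 0.2191]
```

Request:
{"api": "move_arm", "payload": {
  "increments": [
    {"jaw": 1, "dx": 0, "dy": 0, "dz": 0, "twist": 0.0854},
    {"jaw": 1, "dx": 0, "dy": 0, "dz": 0, "twist": 0.0854},
    {"jaw": 1, "dx": 0, "dy": 0, "dz": 0, "twist": 0.0854},
    {"jaw": 1, "dx": 0.033, "dy": 0.007, "dz": 0.0115, "twist": 0},
    {"jaw": 1, "dx": 0.033, "dy": 0.007, "dz": 0.0115, "twist": 0},
    {"jaw": 1, "dx": 0.033, "dy": 0.007, "dz": 0.0115, "twist": 0},
    {"jaw": 1, "dx": 0.033, "dy": 0.007, "dz": 0.0115, "twist": 0},
    {"jaw": 1, "dx": 0.033, "dy": 0.007, "dz": 0.0115, "twist": 0},
    {"jaw": 1, "dx": 0.033, "dy": 0.007, "dz": 0.0115, "twist": 0},
    {"jaw": 1, "dx": 0.033, "dy": 0.007, "dz": 0.0115, "twist": 0},
    {"jaw": 1, "dx": 0.03, "dy": 0.007, "dz": 0.0115, "twist": 0},
    {"jaw": 1, "dx": 0, "dy": 0, "dz": 0, "twist": 0}
  ]
}}

```text
t: 2.55
eef_pos: [0.4606, 0.3869, 0.1978]
ee_rot: [3.137, -0.0, -0.719]
force: [-1.1, -0.4, 0.1]
width: 0.0876
gripper_force: 0.0
```

```bash
python3 - <<'E'
from h import *
st()
c="wrist"; f=arm.grab_frame(c); cv2.imwrite("pics/w2.png",f)
i=arm.camera_info(c); 
for n in("bottle","cap"):
    print(n,[(np.round(x["position"],4),round(x["score"],2)) for x in arm.pinpoint(c,n)[:2]])
    for r in arm.silhouettes(c,n)[:1]:
        v,u=np.nonzero(r["pixels"]); p=ray(c,np.c_[u,v],.035,i)[:,:2]
        print(len(u),u.mean(),v.mean(),cv2.minAreaRect(p.astype(np.float32)*1000))
plan(.459,.391,.073,-.715)
E
```

```text
t 2.55
q [ 1.023   0.3175 -0.2779 -0.0006 -0.9798 -0.1707]
eef_pos [0.4606 0.3869 0.1978]
ee_rot [ 3.1371 -0.0002 -0.7189]
force [-1.0799 -0.4198  0.0688]
width 0.0876
gripper_force 0.0
bottle [(array([0.5009, 0.3625, 0.0239]), 0.75)]
7637 316.57430928375015 127.09074243813015 ((508.6187744140625, 351.3976135253906), (55.48798370361328, 111.13837432861328), 48.9202995300293)
cap [(array([0.4694, 0.3812, 0.0263]), 0.77)]
1438 316.7329624478442 208.46870653685676 ((459.0816650390625, 394.27557373046875), (47.299957275390625, 36.417232513427734), 47.244056701660156)
twist 0.0008
tool shift [0.001  0.0014 0.1277]
```

View pics/w2.png

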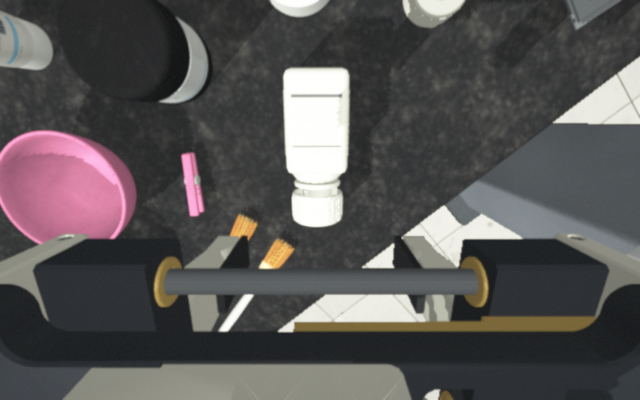

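The wrist view shows the cap at (317,208), centred between the fingers, with the bottle axis square to the jaws. I'm going down to grip it.

Request:
{"api": "move_arm", "payload": {
  "increments": [
    {"jaw": 1, "dx": 0.0005, "dy": 0.0005, "dz": 0.025, "twist": 0},
    {"jaw": 1, "dx": 0, "dy": 0, "dz": 0.03, "twist": 0},
    {"jaw": 1, "dx": 0, "dy": 0, "dz": 0.03, "twist": 0},
    {"jaw": 1, "dx": 0, "dy": 0, "dz": 0.025, "twist": 0},
    {"jaw": 1, "dx": 0, "dy": 0, "dz": 0.017, "twist": 0},
    {"jaw": 1, "dx": 0, "dy": 0, "dz": 0, "twist": 0},
    {"jaw": -1, "dx": 0, "dy": 0, "dz": 0, "twist": 0},
    {"jaw": -1, "dx": 0, "dy": 0, "dz": 0, "twist": 0},
    {"jaw": -1, "dx": 0, "dy": 0, "dz": 0, "twist": 0},
    {"jaw": -1, "dx": 0, "dy": 0, "dz": 0, "twist": 0},
    {"jaw": -1, "dx": 0, "dy": 0, "dz": 0, "twist": 0},
    {"jaw": -1, "dx": 0, "dy": 0, "dz": 0, "twist": 0}
  ],
  "force": 8
}}

```text
t: 3.8
eef_pos: [0.4596, 0.3913, 0.074]
ee_rot: [-3.14, 0.0, -0.715]
force: [-0.2, 0.3, 0.5]
width: 0.0528
gripper_force: 0.0
```

Request:
{"api": "move_arm", "payload": {
  "increments": [
    {"jaw": -1, "dx": 0, "dy": 0, "dz": 0, "twist": 0},
    {"jaw": -1, "dx": 0, "dy": 0, "dz": 0, "twist": 0},
    {"jaw": -1, "dx": 0, "dy": 0, "dz": 0, "twist": 0},
    {"jaw": -1, "dx": 0, "dy": 0, "dz": 0, "twist": 0},
    {"jaw": -1, "dx": 0, "dy": 0, "dz": -0.005, "twist": 0},
    {"jaw": -1, "dx": 0, "dy": 0, "dz": -0.01, "twist": 0},
    {"jaw": -1, "dx": 0, "dy": 0, "dz": -0.01, "twist": 0},
    {"jaw": -1, "dx": 0, "dy": 0, "dz": -0.01, "twist": 0},
    {"jaw": -1, "dx": 0, "dy": 0, "dz": 0, "twist": 0}
  ],
  "force": 8
}}

```text
t: 4.55
eef_pos: [0.46, 0.3919, 0.1109]
ee_rot: [-3.138, 0.0, -0.715]
force: [-1.3, -0.2, -1.1]
width: 0.047
gripper_force: 8.0
```

Gripped at 47 mm, and I've started the lift. I'll continue slowly and check.

Request:
{"api": "move_arm", "payload": {
  "increments": [
    {"jaw": -1, "dx": 0, "dy": 0, "dz": -0.015, "twist": 0},
    {"jaw": -1, "dx": 0, "dy": 0, "dz": -0.015, "twist": 0},
    {"jaw": -1, "dx": 0, "dy": 0, "dz": -0.015, "twist": 0},
    {"jaw": -1, "dx": 0, "dy": 0, "dz": -0.015, "twist": 0},
    {"jaw": -1, "dx": 0, "dy": 0, "dz": -0.015, "twist": 0},
    {"jaw": -1, "dx": 0, "dy": 0, "dz": -0.015, "twist": 0},
    {"jaw": -1, "dx": 0, "dy": 0, "dz": -0.015, "twist": 0},
    {"jaw": -1, "dx": 0, "dy": 0, "dz": 0, "twist": 0},
    {"jaw": -1, "dx": 0, "dy": 0, "dz": 0, "twist": 0},
    {"jaw": -1, "dx": 0, "dy": 0, "dz": 0, "twist": 0}
  ]
}}

```text
t: 5.38
eef_pos: [0.4588, 0.3906, 0.2121]
ee_rot: [3.14, 0.0, -0.715]
force: [0.1, -0.0, -4.5]
width: 0.0471
gripper_force: 8.0
```

```bash
python3 - <<'E'
from h import *
st()
f=arm.grab_frame("scene"); b=arm.pinpoint("scene","bottle")[:2];k=arm.pinpoint("scene","cap")[:2]
w=arm.grab_frame("wrist"); print(b,k)
s=cv2.resize(f[100:260,130:370],None,fx=2.5,fy=2.5); cv2.imwrite("pics/s3.png",np.hstack([cv2.resize(s,(400,267)),cv2.resize(w,(400,267))]))
E
```

```text
t 5.3833
q [ 1.0289  0.3041 -0.2607 -0.0007 -1.0072 -0.173 ]
eef_pos [0.4588 0.3906 0.2121]
ee_rot [ 3.1402  0.0004 -0.7153]
force [ 0.0667 -0.0031 -4.5333]
width 0.0471
gripper_force 7.9998
[{'position': [0.4542, 0.3938, 0.1047], 'score': 0.85}, {'position': [0.4414, 0.4084, 0.1453], 'score': 0.6}] [{'position': [0.4606, 0.3902, 0.138], 'score': 0.46}]
```

View pics/s3.png

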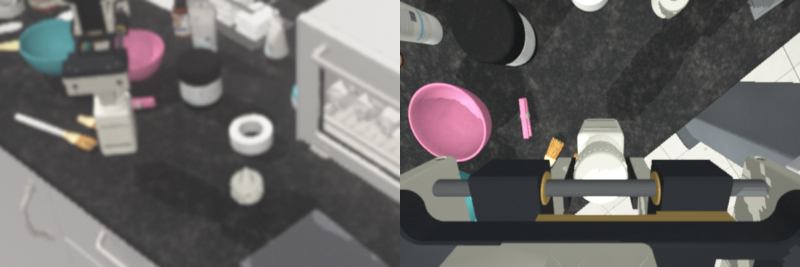

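The bottle hangs almost upright from the cap (wrist view: cap at (600,170) in the crop, body just ahead of it). I'll raise it over the nozzle and carry it to the mat.

Request:
{"api": "move_arm", "payload": {
  "increments": [
    {"jaw": -1, "dx": 0, "dy": 0, "dz": -0.02, "twist": 0},
    {"jaw": -1, "dx": 0.005, "dy": 0.005, "dz": -0.02, "twist": 0},
    {"jaw": -1, "dx": 0.01, "dy": 0.01, "dz": -0.01, "twist": 0},
    {"jaw": -1, "dx": 0.016, "dy": 0.016, "dz": 0, "twist": 0},
    {"jaw": -1, "dx": 0.019, "dy": 0.02, "dz": 0, "twist": 0},
    {"jaw": -1, "dx": 0.019, "dy": 0.02, "dz": 0, "twist": 0},
    {"jaw": -1, "dx": 0.019, "dy": 0.02, "dz": 0, "twist": 0},
    {"jaw": -1, "dx": 0.019, "dy": 0.02, "dz": 0, "twist": 0},
    {"jaw": -1, "dx": 0.019, "dy": 0.02, "dz": 0, "twist": 0},
    {"jaw": -1, "dx": 0.019, "dy": 0.02, "dz": 0, "twist": 0},
    {"jaw": -1, "dx": 0.019, "dy": 0.02, "dz": 0, "twist": 0},
    {"jaw": -1, "dx": 0.019, "dy": 0.02, "dz": 0, "twist": 0}
  ]
}}

```text
t: 6.58
eef_pos: [0.4716, 0.1248, 0.2628]
ee_rot: [3.141, 0.0, -0.715]
force: [0.9, -0.3, -3.3]
width: 0.0467
gripper_force: 8.0
```

Request:
{"api": "move_arm", "payload": {
  "increments": [
    {"jaw": -1, "dx": 0.019, "dy": 0.02, "dz": 0, "twist": 0},
    {"jaw": -1, "dx": 0.019, "dy": 0.02, "dz": 0, "twist": 0},
    {"jaw": -1, "dx": 0.019, "dy": 0.018, "dz": 0, "twist": 0},
    {"jaw": -1, "dx": 0.014, "dy": 0.014, "dz": 0, "twist": 0},
    {"jaw": -1, "dx": 0.008, "dy": 0.008, "dz": 0, "twist": 0},
    {"jaw": -1, "dx": 0.002, "dy": 0.001, "dz": 0, "twist": 0},
    {"jaw": -1, "dx": 0, "dy": 0, "dz": 0, "twist": 0},
    {"jaw": -1, "dx": 0, "dy": 0, "dz": 0.025, "twist": 0},
    {"jaw": -1, "dx": 0, "dy": 0, "dz": 0.025, "twist": 0},
    {"jaw": -1, "dx": 0, "dy": 0, "dz": 0.02, "twist": 0},
    {"jaw": -1, "dx": 0, "dy": 0, "dz": 0, "twist": 0},
    {"jaw": -1, "dx": 0, "dy": 0, "dz": 0, "twist": 0}
  ]
}}

```text
t: 7.58
eef_pos: [0.48, 0.0131, 0.1927]
ee_rot: [3.139, 0.001, -0.714]
force: [0.3, 0.5, -3.3]
width: 0.0472
gripper_force: 8.0
```

```bash
python3 - <<'E'
from h import *
st()
f=arm.grab_frame("scene"); 
for n in("bottle","cap","mat"): print(n,[(np.round(x["position"],3),round(x["score"],2)) for x in arm.pinpoint("scene",n)[:2]])
w=arm.grab_frame("wrist")
s=f[140:320,230:470]; cv2.imwrite("pics/s4.png",np.hstack([cv2.resize(s,(400,300)),cv2.resize(w,(400,300))]))
E
```

```text
t 7.5833
q [ 0.4382  0.1321 -0.5438  0.0002 -0.8973  0.4186]
eef_pos [0.48   0.0131 0.1927]
ee_rot [ 3.1393  0.0008 -0.7139]
force [ 0.282   0.472  -3.2571]
width 0.0472
gripper_force 7.9991
bottle [(array([0.476, 0.015, 0.088]), 0.94)]
cap []
mat [(array([0.484, 0.012, 0.001]), 0.95)]
```

View pics/s4.png

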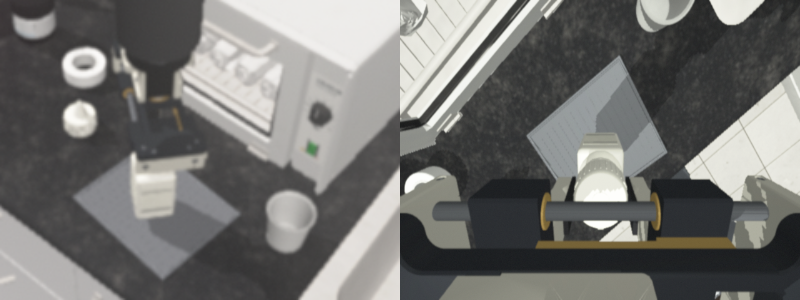

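The bottle hangs upright over the mat, its foot about 24 mm above it. I'll lower it gently.

Request:
{"api": "move_arm", "payload": {
  "increments": [
    {"jaw": -1, "dx": 0, "dy": 0, "dz": 0.01, "twist": 0},
    {"jaw": -1, "dx": 0, "dy": 0, "dz": 0.007, "twist": 0},
    {"jaw": -1, "dx": 0, "dy": 0, "dz": 0.003, "twist": 0},
    {"jaw": -1, "dx": 0, "dy": 0, "dz": 0.002, "twist": 0},
    {"jaw": -1, "dx": 0, "dy": 0, "dz": 0.001, "twist": 0},
    {"jaw": -1, "dx": 0, "dy": 0, "dz": 0, "twist": 0},
    {"jaw": -1, "dx": 0, "dy": 0, "dz": 0, "twist": 0}
  ]
}}

```text
t: 8.42
eef_pos: [0.4819, 0.013, 0.1724]
ee_rot: [-3.139, -0.003, -0.714]
force: [-4.5, 1.3, 12.5]
width: 0.0474
gripper_force: 8.0
```

```bash
python3 - <<'E'
from h import *
s=arm.get_state(); print(s["force"],s["moment"])
w=arm.grab_frame("wrist")
for n in("bottle","cap","cap_lug","neck_pocket"): print(n,[(np.round(x["position"],4),round(x["score"],2)) for x in arm.pinpoint("wrist",n)[:4]])
E
```

```text
[-4.4624  1.2615 12.5024] [ 0.4074  1.2134 -0.0055]
bottle []
cap [(array([0.4799, 0.0134, 0.1023]), 0.89)]
cap_lug [(array([0.4715, 0.0216, 0.1082]), 0.75)]
neck_pocket []
```

Request:
{"api": "move_arm", "payload": {
  "increments": [
    {"jaw": -1, "dx": 0, "dy": 0, "dz": -0.002, "twist": 0},
    {"jaw": -1, "dx": 0, "dy": 0, "dz": 0, "twist": 0},
    {"jaw": -1, "dx": 0, "dy": 0, "dz": 0, "twist": 0}
  ],
  "force": 3
}}

```text
t: 8.92
eef_pos: [0.4805, 0.0126, 0.1724]
ee_rot: [-3.141, -0.0, -0.715]
force: [-0.6, 0.4, 2.0]
width: 0.0471
gripper_force: 3.0
```

Request:
{"api": "move_arm", "payload": {
  "increments": [
    {"jaw": 0.2, "dx": 0, "dy": 0, "dz": 0, "twist": 0},
    {"jaw": 0.4, "dx": 0, "dy": 0, "dz": 0, "twist": 0},
    {"jaw": 0.6, "dx": 0, "dy": 0, "dz": 0, "twist": 0},
    {"jaw": 0.6, "dx": 0, "dy": 0, "dz": 0, "twist": 0},
    {"jaw": 0.6, "dx": 0, "dy": 0, "dz": 0, "twist": 0},
    {"jaw": 0.6, "dx": 0, "dy": 0, "dz": 0, "twist": 0}
  ]
}}

```text
t: 9.42
eef_pos: [0.4804, 0.0126, 0.1721]
ee_rot: [3.141, 0.0, -0.715]
force: [0.3, 0.2, -0.4]
width: 0.0702
gripper_force: 0.0
```

```bash
python3 - <<'E'
from h import *
st()
w=arm.grab_frame("wrist"); i=arm.camera_info("wrist")
for n in("cap","cap_lug"): print(n,[(np.round(x["position"],4),round(x["score"],2)) for x in arm.pinpoint("wrist",n)[:4]])
r=arm.silhouettes("wrist","cap")[0]; v,u=np.nonzero(r["pixels"]); print(len(u),cv2.minAreaRect(ray("wrist",np.c_[u,v],.135,i)[:,:2].astype(np.float32)*1000))
f=arm.grab_frame("scene")
for n in("bottle","cap"): print(n,[(np.round(x["position"],4),round(x["score"],2)) for x in arm.pinpoint("scene",n)[:2]])
s=f[180:300,280:440]; cv2.imwrite("pics/s5.png",np.hstack([cv2.resize(s,(400,300)),cv2.resize(w,(400,300))]))
E
```

```text
t 9.4167
q [ 0.4368  0.1577 -0.57    0.     -0.8432  0.419 ]
eef_pos [0.4804 0.0126 0.1721]
ee_rot [ 3.1415  0.     -0.715 ]
force [ 0.3087  0.1615 -0.3932]
width 0.0702
gripper_force 0.0
cap [(array([0.48  , 0.0158, 0.1103]), 0.78), (array([ 0.6186,  0.2687, -0.0001]), 0.5)]
cap_lug [(array([0.4694, 0.023 , 0.1102]), 0.81)]
4488 ((482.4168701171875, 11.700462341308594), (44.3300895690918, 54.95930480957031), 41.003177642822266)
bottle [(array([0.4754, 0.0205, 0.0704]), 0.84), (array([ 0.6201,  0.2716, -0.0053]), 0.36)]
cap []
```

View pics/s5.png

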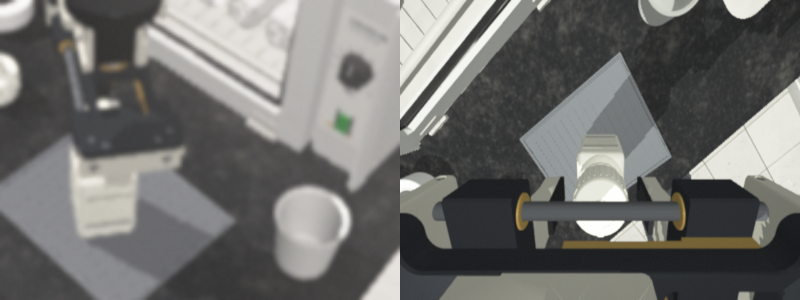

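The bottle stands free and upright on the mat, near (0.480, 0.014). Next I'll re-grip the cap firmly and press.

Request:
{"api": "move_arm", "payload": {
  "increments": [
    {"jaw": 0.6, "dx": 0, "dy": 0, "dz": 0.0045, "twist": 0},
    {"jaw": 0.6, "dx": 0, "dy": 0, "dz": 0, "twist": 0},
    {"jaw": -1, "dx": 0, "dy": 0, "dz": 0, "twist": 0},
    {"jaw": -1, "dx": 0, "dy": 0, "dz": 0, "twist": 0},
    {"jaw": -1, "dx": 0, "dy": 0, "dz": 0, "twist": 0},
    {"jaw": -1, "dx": 0, "dy": 0, "dz": 0, "twist": 0},
    {"jaw": -1, "dx": 0, "dy": 0, "dz": 0, "twist": 0},
    {"jaw": -1, "dx": 0, "dy": 0, "dz": 0, "twist": 0},
    {"jaw": -1, "dx": 0, "dy": 0, "dz": 0, "twist": 0},
    {"jaw": -1, "dx": 0, "dy": 0, "dz": 0, "twist": 0}
  ],
  "force": 45
}}

```text
t: 10.6
eef_pos: [0.4804, 0.0126, 0.1677]
ee_rot: [-3.142, -0.0, -0.715]
force: [0.3, 0.1, 0.5]
width: 0.0463
gripper_force: 45.0
```

Request:
{"api": "move_arm", "payload": {
  "increments": [
    {"jaw": -1, "dx": 0, "dy": 0, "dz": 0.002, "twist": 0},
    {"jaw": -1, "dx": 0, "dy": 0, "dz": 0.002, "twist": 0},
    {"jaw": -1, "dx": 0, "dy": 0, "dz": 0.001, "twist": 0},
    {"jaw": -1, "dx": 0, "dy": 0, "dz": 0, "twist": 0},
    {"jaw": -1, "dx": 0, "dy": 0, "dz": 0, "twist": 0}
  ]
}}

```text
t: 11.02
eef_pos: [0.4809, 0.0126, 0.1639]
ee_rot: [-3.141, -0.001, -0.714]
force: [-4.1, 0.3, 13.5]
width: 0.0468
gripper_force: 45.0
```

Request:
{"api": "move_arm", "payload": {
  "increments": [
    {"jaw": -1, "dx": 0, "dy": 0, "dz": 0.0015, "twist": 0},
    {"jaw": -1, "dx": 0, "dy": 0, "dz": 0, "twist": 0},
    {"jaw": -1, "dx": 0, "dy": 0, "dz": 0, "twist": -0.06},
    {"jaw": -1, "dx": 0, "dy": 0, "dz": 0, "twist": -0.1},
    {"jaw": -1, "dx": 0, "dy": 0, "dz": 0, "twist": -0.1},
    {"jaw": -1, "dx": 0, "dy": 0, "dz": 0, "twist": -0.1}
  ]
}}

```text
t: 11.52
eef_pos: [0.482, 0.0131, 0.163]
ee_rot: [-3.14, -0.003, -0.349]
force: [-1.8, 0.9, 13.6]
width: 0.0464
gripper_force: 45.0
```

Request:
{"api": "move_arm", "payload": {
  "increments": [
    {"jaw": -1, "dx": 0, "dy": 0, "dz": 0.0005, "twist": -0.1},
    {"jaw": -1, "dx": 0, "dy": 0, "dz": 0, "twist": -0.1},
    {"jaw": -1, "dx": 0, "dy": 0, "dz": 0, "twist": -0.12},
    {"jaw": -1, "dx": 0, "dy": 0, "dz": 0, "twist": -0.12},
    {"jaw": -1, "dx": 0, "dy": 0, "dz": 0, "twist": -0.12},
    {"jaw": -1, "dx": 0, "dy": 0, "dz": 0, "twist": -0.12},
    {"jaw": -1, "dx": 0, "dy": 0, "dz": 0, "twist": 0},
    {"jaw": -1, "dx": 0, "dy": 0, "dz": 0, "twist": 0}
  ]
}}

```text
t: 12.18
eef_pos: [0.4825, 0.0136, 0.1628]
ee_rot: [3.141, -0.005, 0.327]
force: [-1.6, 3.2, 14.7]
width: 0.0464
gripper_force: 45.0
```

```bash
python3 - <<'E'
from h import *
s=arm.get_state(); print(s["force"],s["moment"],s["ee_rot"])
E
```

```text
[-1.568   3.2377 14.726 ] [1.258  0.6558 0.0958] [ 3.1414 -0.0054  0.3272]
```

Request:
{"api": "move_arm", "payload": {
  "increments": [
    {"jaw": -1, "dx": 0, "dy": 0, "dz": -0.004, "twist": 0},
    {"jaw": -1, "dx": 0, "dy": 0, "dz": -0.004, "twist": 0},
    {"jaw": -1, "dx": 0, "dy": 0, "dz": -0.004, "twist": 0},
    {"jaw": -1, "dx": 0, "dy": 0, "dz": -0.004, "twist": 0},
    {"jaw": -1, "dx": 0, "dy": 0, "dz": -0.004, "twist": 0},
    {"jaw": -1, "dx": 0, "dy": 0, "dz": 0, "twist": 0},
    {"jaw": -1, "dx": 0, "dy": 0, "dz": 0, "twist": 0}
  ]
}}

```text
t: 12.77
eef_pos: [0.4802, 0.0125, 0.1806]
ee_rot: [-3.142, 0.0, 0.325]
force: [-0.1, 0.7, -0.9]
width: 0.0465
gripper_force: 45.0
```

The force reads only the cap's weight, so the cap is off. I'll lift clear and turn the tool, ready to lay the cap on the worktop to the right.

Request:
{"api": "move_arm", "payload": {
  "increments": [
    {"jaw": -1, "dx": 0, "dy": 0, "dz": -0.03, "twist": 0},
    {"jaw": -1, "dx": 0, "dy": 0, "dz": -0.03, "twist": 0},
    {"jaw": -1, "dx": 0, "dy": 0, "dz": 0, "twist": 0.119},
    {"jaw": -1, "dx": 0, "dy": 0, "dz": 0, "twist": 0.119},
    {"jaw": -1, "dx": 0, "dy": 0, "dz": 0, "twist": 0.119},
    {"jaw": -1, "dx": 0, "dy": 0, "dz": 0, "twist": 0.119},
    {"jaw": -1, "dx": 0, "dy": 0, "dz": 0, "twist": 0.119},
    {"jaw": -1, "dx": 0, "dy": 0, "dz": 0, "twist": 0.119},
    {"jaw": -1, "dx": 0, "dy": 0, "dz": 0, "twist": 0.119},
    {"jaw": -1, "dx": 0, "dy": 0, "dz": 0, "twist": 0.119},
    {"jaw": -1, "dx": 0, "dy": 0, "dz": 0, "twist": 0.119},
    {"jaw": -1, "dx": 0, "dy": 0, "dz": 0, "twist": 0.119}
  ]
}}

```text
t: 13.77
eef_pos: [0.4801, 0.0125, 0.2401]
ee_rot: [3.141, 0.0, -0.871]
force: [1.4, 0.6, 0.3]
width: 0.0468
gripper_force: 45.0
```

Request:
{"api": "move_arm", "payload": {
  "increments": [
    {"jaw": -1, "dx": 0, "dy": 0, "dz": 0, "twist": 0.118},
    {"jaw": -1, "dx": 0, "dy": 0, "dz": 0, "twist": 0.118},
    {"jaw": -1, "dx": 0, "dy": 0, "dz": 0, "twist": 0.118},
    {"jaw": -1, "dx": 0, "dy": 0, "dz": 0, "twist": 0.118},
    {"jaw": -1, "dx": 0, "dy": 0, "dz": 0, "twist": 0.118},
    {"jaw": -1, "dx": 0, "dy": 0, "dz": 0, "twist": 0.118},
    {"jaw": -1, "dx": 0, "dy": 0, "dz": 0, "twist": 0}
  ]
}}

```text
t: 14.35
eef_pos: [0.4801, 0.0125, 0.2402]
ee_rot: [3.141, -0.0, -1.579]
force: [-0.5, -0.2, 0.2]
width: 0.0465
gripper_force: 45.0
```

```bash
python3 - <<'E'
from h import *
st(); plan(.455,-.105,.07)
f=arm.grab_frame("top")
for n in("bottle","nozzle","neck_gap","neck_pocket","nozzle_lug"): print(n,[(np.round(x["position"],4),round(x["score"],2)) for x in arm.pinpoint("top",n)[:3]])
E
```

```text
t 14.35
q [ 0.4367  0.0793 -0.4798 -0.0002 -1.0128 -0.4444]
eef_pos [0.4801 0.0125 0.2402]
ee_rot [ 3.1406 -0.0003 -1.5786]
force [-0.5272 -0.2016  0.2379]
width 0.0465
gripper_force 45.0015
tool shift [0.1176 0.024  0.1702]
bottle []
nozzle []
neck_gap []
neck_pocket []
nozzle_lug []
```

Request:
{"api": "move_arm", "payload": {
  "increments": [
    {"jaw": -1, "dx": 0.0196, "dy": 0.004, "dz": 0, "twist": 0},
    {"jaw": -1, "dx": 0.0196, "dy": 0.004, "dz": 0, "twist": 0},
    {"jaw": -1, "dx": 0.0196, "dy": 0.004, "dz": 0, "twist": 0},
    {"jaw": -1, "dx": 0.0196, "dy": 0.004, "dz": 0, "twist": 0},
    {"jaw": -1, "dx": 0.0196, "dy": 0.004, "dz": 0.02, "twist": 0},
    {"jaw": -1, "dx": 0.0196, "dy": 0.004, "dz": 0.03, "twist": 0},
    {"jaw": -1, "dx": 0, "dy": 0, "dz": 0.035, "twist": 0},
    {"jaw": -1, "dx": 0, "dy": 0, "dz": 0.035, "twist": 0},
    {"jaw": -1, "dx": 0, "dy": 0, "dz": 0.03, "twist": 0},
    {"jaw": -1, "dx": 0, "dy": 0, "dz": 0.016, "twist": 0},
    {"jaw": -1, "dx": 0, "dy": 0, "dz": 0.006, "twist": 0},
    {"jaw": -1, "dx": 0, "dy": 0, "dz": 0, "twist": 0}
  ]
}}

```text
t: 15.65
eef_pos: [0.4555, -0.1051, 0.0675]
ee_rot: [3.139, -0.001, -1.572]
force: [-0.5, -0.4, 0.3]
width: 0.0468
gripper_force: 45.0
```

Request:
{"api": "move_arm", "payload": {
  "increments": [
    {"jaw": 0.2, "dx": 0, "dy": 0, "dz": 0, "twist": 0},
    {"jaw": 0.3, "dx": 0, "dy": 0, "dz": 0, "twist": 0},
    {"jaw": 0.4, "dx": 0, "dy": 0, "dz": 0, "twist": 0},
    {"jaw": 0.4, "dx": 0, "dy": 0, "dz": 0, "twist": 0},
    {"jaw": 0.4, "dx": 0, "dy": 0, "dz": 0, "twist": 0},
    {"jaw": 0.4, "dx": 0, "dy": 0, "dz": -0.02, "twist": 0},
    {"jaw": 0.4, "dx": 0, "dy": 0, "dz": -0.03, "twist": 0},
    {"jaw": 0.4, "dx": 0, "dy": 0, "dz": -0.035, "twist": 0},
    {"jaw": 0.4, "dx": 0, "dy": 0, "dz": -0.035, "twist": 0},
    {"jaw": 0.4, "dx": 0, "dy": 0, "dz": -0.03, "twist": 0},
    {"jaw": 0.4, "dx": 0, "dy": 0, "dz": -0.02, "twist": 0},
    {"jaw": 0.4, "dx": 0, "dy": 0, "dz": 0, "twist": 0}
  ]
}}

```text
t: 16.65
eef_pos: [0.4582, -0.1049, 0.2438]
ee_rot: [-3.133, 0.001, -1.572]
force: [0.8, 0.1, 0.1]
width: 0.0614
gripper_force: 0.0
```

```bash
python3 - <<'E'
from h import *
st()
for c in("wrist","scene","top"):
    f=arm.grab_frame(c); cv2.imwrite(f"pics/a_{c}.png",f)
    for n in("cap","bottle","neck_gap","neck_pocket","nozzle"): print(c,n,[(np.round(x["position"],4),round(x["score"],2)) for x in arm.pinpoint(c,n)[:3]])
a=cv2.imread("pics/a_wrist.png");b=cv2.imread("pics/a_scene.png")[160:310,240:440]
cv2.imwrite("pics/s6.png",np.hstack([cv2.resize(b,(400,300)),cv2.resize(a,(400,300))]))
E
```

```text
t 16.65
q [ 0.1961  0.0525 -0.5006  0.0015 -1.0089 -0.1982]
eef_pos [ 0.4582 -0.1049  0.2438]
ee_rot [-3.1327  0.0005 -1.5721]
force [0.7916 0.1411 0.0829]
width 0.0614
gripper_force 0.0
wrist cap [(array([ 0.456 , -0.1015, -0.0001]), 0.67)]
wrist bottle [(array([0.4778, 0.0148, 0.065 ]), 0.64)]
wrist neck_gap [(array([0.4609, 0.0069, 0.1105]), 0.94)]
wrist neck_pocket []
wrist nozzle []
scene cap [(array([ 0.4621, -0.1014, -0.0038]), 0.68)]
scene bottle [(array([0.4768, 0.0136, 0.0681]), 0.78)]
scene neck_gap [(array([0.4761, 0.0154, 0.0693]), 0.42)]
scene neck_pocket [(array([0.463 , 0.0279, 0.1131]), 0.58)]
scene nozzle [(array([0.535 , 0.1953, 0.0015]), 0.69)]
top cap []
top bottle [(array([0.6216, 0.2727, 0.0014]), 0.51)]
top neck_gap []
top neck_pocket []
top nozzle [(array([0.5298, 0.1986, 0.0044]), 0.64)]
```

View pics/s6.png

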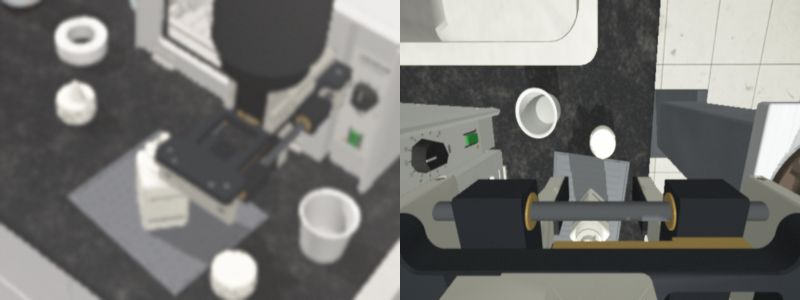

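The cap stands on the worktop at about (0.456, -0.103). The bottle is still upright and has not turned (pocket bearing about 139°, gap about 200°). Now to the nozzle.

Request:
{"api": "move_arm", "payload": {
  "increments": [
    {"jaw": 0.6, "dx": -0.02, "dy": -0.005, "dz": 0, "twist": 0},
    {"jaw": 0.6, "dx": -0.033, "dy": -0.008, "dz": 0, "twist": 0},
    {"jaw": 0.6, "dx": -0.033, "dy": -0.008, "dz": 0, "twist": 0},
    {"jaw": 0.6, "dx": -0.033, "dy": -0.008, "dz": 0, "twist": 0},
    {"jaw": 0.6, "dx": -0.033, "dy": -0.008, "dz": 0, "twist": 0},
    {"jaw": 0.6, "dx": -0.033, "dy": -0.008, "dz": 0, "twist": 0},
    {"jaw": 0.6, "dx": -0.033, "dy": -0.008, "dz": 0.01, "twist": 0},
    {"jaw": 0.6, "dx": -0.033, "dy": -0.008, "dz": 0.02, "twist": 0},
    {"jaw": 0.6, "dx": -0.033, "dy": -0.008, "dz": 0.02, "twist": 0},
    {"jaw": 0.6, "dx": -0.018, "dy": -0.007, "dz": 0, "twist": 0},
    {"jaw": 0.6, "dx": 0, "dy": 0, "dz": 0, "twist": 0},
    {"jaw": 0.6, "dx": 0, "dy": 0, "dz": 0, "twist": 0}
  ]
}}

```text
t: 18.55
eef_pos: [0.5328, 0.1978, 0.1879]
ee_rot: [3.141, -0.001, -1.571]
force: [0.5, -0.4, -0.8]
width: 0.0699
gripper_force: 0.0
```

```bash
python3 - <<'E'
from h import *
st()
c="wrist"
f=arm.grab_frame(c); i=arm.camera_info(c); cv2.imwrite("pics/n1.png",f)
for n in("nozzle","nozzle_lug"): print(c,n,[(np.round(x["position"],4),round(x["score"],2)) for x in arm.pinpoint(c,n)[:4]])
for r in arm.silhouettes(c,"nozzle")[:1]:
    v,u=np.nonzero(r["pixels"]); b=[u.min(),u.max(),v.min(),v.max()]; print(b,ray(c,[[u.mean(),v.mean()]],.02,i))
    cv2.imwrite("pics/n1c.png",cv2.resize(f[max(0,b[2]-15):b[3]+15,max(0,b[0]-15):b[1]+15],None,fx=5,fy=5,interpolation=cv2.INTER_CUBIC))
E
```

```text
t 18.55
q [ 0.6997  0.2759 -0.3653  0.0001 -0.931  -0.7004]
eef_pos [0.5328 0.1978 0.1879]
ee_rot [ 3.1406 -0.0009 -1.5714]
force [ 0.4514 -0.4426 -0.8481]
width 0.0699
gripper_force 0.0
wrist nozzle [(array([ 0.532 ,  0.1994, -0.0029]), 0.91)]
wrist nozzle_lug [(array([ 0.5434,  0.2031, -0.0009]), 0.71)]
[np.int64(298), np.int64(345), np.int64(173), np.int64(226)] [[0.5318 0.1961 0.02  ]]
```

View pics/n1c.png

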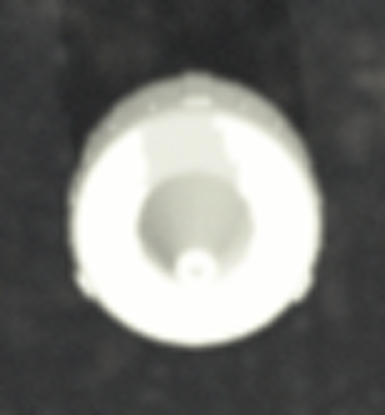

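The crop shows the nozzle from above: ribs at the top (195,80), lower left (85,285) and lower right (305,285). That puts the lugs at world bearings of about 270°, 30° and 150°. I'll squeeze lightly here to centre it, then re-grip 60° round.

Request:
{"api": "move_arm", "payload": {
  "increments": [
    {"jaw": 0.6, "dx": 0, "dy": 0, "dz": 0.03, "twist": 0},
    {"jaw": 0.6, "dx": 0, "dy": 0, "dz": 0.035, "twist": 0},
    {"jaw": 0.6, "dx": 0, "dy": 0, "dz": 0.03, "twist": 0},
    {"jaw": 0.6, "dx": 0, "dy": 0, "dz": 0.02, "twist": 0},
    {"jaw": 0.6, "dx": 0, "dy": 0, "dz": 0.004, "twist": 0},
    {"jaw": 0, "dx": 0, "dy": 0, "dz": 0, "twist": 0},
    {"jaw": 0, "dx": 0, "dy": 0, "dz": 0, "twist": 0},
    {"jaw": 0, "dx": 0, "dy": 0, "dz": 0, "twist": 0},
    {"jaw": 0, "dx": 0, "dy": 0, "dz": 0, "twist": 0},
    {"jaw": 0, "dx": 0, "dy": 0, "dz": 0, "twist": 0},
    {"jaw": 0, "dx": 0, "dy": 0, "dz": 0, "twist": 0}
  ],
  "force": 4
}}

```text
t: 19.67
eef_pos: [0.5335, 0.1974, 0.0712]
ee_rot: [-3.139, 0.001, -1.573]
force: [-1.3, 0.3, 6.5]
width: 0.0473
gripper_force: 4.0
```

Request:
{"api": "move_arm", "payload": {
  "increments": [
    {"jaw": 0.6, "dx": 0, "dy": 0, "dz": 0, "twist": 0},
    {"jaw": 0.6, "dx": 0, "dy": 0, "dz": 0, "twist": 0},
    {"jaw": 0.6, "dx": 0, "dy": 0, "dz": 0, "twist": -0.1},
    {"jaw": 0.6, "dx": 0, "dy": 0, "dz": 0, "twist": -0.12},
    {"jaw": 0.6, "dx": 0, "dy": 0, "dz": 0, "twist": -0.12},
    {"jaw": 0.6, "dx": 0, "dy": 0, "dz": 0, "twist": -0.12},
    {"jaw": 0.6, "dx": 0, "dy": 0, "dz": 0, "twist": -0.12},
    {"jaw": 0.6, "dx": 0, "dy": 0, "dz": 0, "twist": -0.12},
    {"jaw": 0.6, "dx": 0, "dy": 0, "dz": 0, "twist": -0.12},
    {"jaw": 0.6, "dx": 0, "dy": 0, "dz": 0, "twist": -0.12},
    {"jaw": 0.6, "dx": 0, "dy": 0, "dz": 0, "twist": -0.107},
    {"jaw": 0.6, "dx": 0, "dy": 0, "dz": 0, "twist": 0}
  ]
}}

```text
t: 20.67
eef_pos: [0.5327, 0.1969, 0.0696]
ee_rot: [3.142, 0.0, -0.521]
force: [0.1, 0.9, 0.3]
width: 0.0699
gripper_force: 0.0
```

Request:
{"api": "move_arm", "payload": {
  "increments": [
    {"jaw": -1, "dx": 0, "dy": 0, "dz": 0, "twist": 0},
    {"jaw": -1, "dx": 0, "dy": 0, "dz": 0, "twist": 0},
    {"jaw": -1, "dx": 0, "dy": 0, "dz": 0, "twist": 0},
    {"jaw": -1, "dx": 0, "dy": 0, "dz": 0, "twist": 0},
    {"jaw": -1, "dx": 0, "dy": 0, "dz": 0, "twist": 0},
    {"jaw": -1, "dx": 0, "dy": 0, "dz": 0, "twist": 0},
    {"jaw": -1, "dx": 0, "dy": 0, "dz": 0, "twist": 0},
    {"jaw": -1, "dx": 0, "dy": 0, "dz": 0, "twist": 0}
  ],
  "force": 40
}}

```text
t: 21.33
eef_pos: [0.5328, 0.1969, 0.0697]
ee_rot: [-3.142, 0.0, -0.526]
force: [0.5, -0.1, 0.1]
width: 0.0464
gripper_force: 40.0
```

Request:
{"api": "move_arm", "payload": {
  "increments": [
    {"jaw": -1, "dx": 0, "dy": 0, "dz": -0.02, "twist": 0},
    {"jaw": -1, "dx": 0, "dy": 0, "dz": -0.035, "twist": 0},
    {"jaw": -1, "dx": 0, "dy": 0, "dz": -0.035, "twist": 0},
    {"jaw": -1, "dx": 0, "dy": 0, "dz": -0.035, "twist": 0},
    {"jaw": -1, "dx": -0.005, "dy": 0.02, "dz": -0.03, "twist": 0},
    {"jaw": -1, "dx": -0.005, "dy": 0.02, "dz": -0.025, "twist": 0},
    {"jaw": -1, "dx": -0.005, "dy": 0.02, "dz": -0.02, "twist": 0},
    {"jaw": -1, "dx": -0.005, "dy": 0.025, "dz": 0, "twist": 0},
    {"jaw": -1, "dx": -0.005, "dy": 0.025, "dz": 0, "twist": 0},
    {"jaw": -1, "dx": -0.005, "dy": 0.02, "dz": 0, "twist": 0},
    {"jaw": -1, "dx": -0.005, "dy": 0.014, "dz": 0, "twist": 0},
    {"jaw": -1, "dx": 0, "dy": 0, "dz": 0, "twist": 0}
  ]
}}

```text
t: 22.33
eef_pos: [0.4281, 0.0882, 0.2699]
ee_rot: [-3.141, 0.0, -0.527]
force: [0.1, -0.3, -1.5]
width: 0.0467
gripper_force: 40.0
```

```bash
python3 - <<'E'
from h import *
st()
c="wrist"
f=arm.grab_frame(c); i=arm.camera_info(c); cv2.imwrite("pics/b1.png",f)
for n in("bottle","neck_gap","neck_pocket","mat"): print(c,n,[(np.round(x["position"],4),round(x["score"],2)) for x in arm.pinpoint(c,n)[:4]])
K=np.array(i["K"]);T=np.linalg.inv(np.array(i["extrinsics"]))
p=K@(T[:3,:3]@np.array([.478,.0145,.121])+T[:3,3]); u,v=(p[:2]/p[2]).astype(int); print(u,v)
u0,v0=max(0,u-80),max(0,v-60)
a=cv2.resize(f[v0:v0+120,u0:u0+160],None,fx=5,fy=5,interpolation=cv2.INTER_CUBIC); print(u0,v0)
cv2.imwrite("pics/b1c.png",a)
E
```

```text
t 22.3333
q [ 0.6571 -0.0273 -0.5163 -0.0006 -1.0816  0.3869]
eef_pos [0.4281 0.0882 0.2699]
ee_rot [-3.1412  0.0004 -0.5271]
force [ 0.0959 -0.3412 -1.4839]
width 0.0467
gripper_force 39.9988
wrist bottle [(array([0.4739, 0.0173, 0.0668]), 0.63)]
wrist neck_gap [(array([0.4596, 0.0048, 0.1113]), 0.88)]
wrist neck_pocket [(array([0.4658, 0.0267, 0.1153]), 0.55)]
wrist mat []
370 114
290 54
```

View pics/b1c.png

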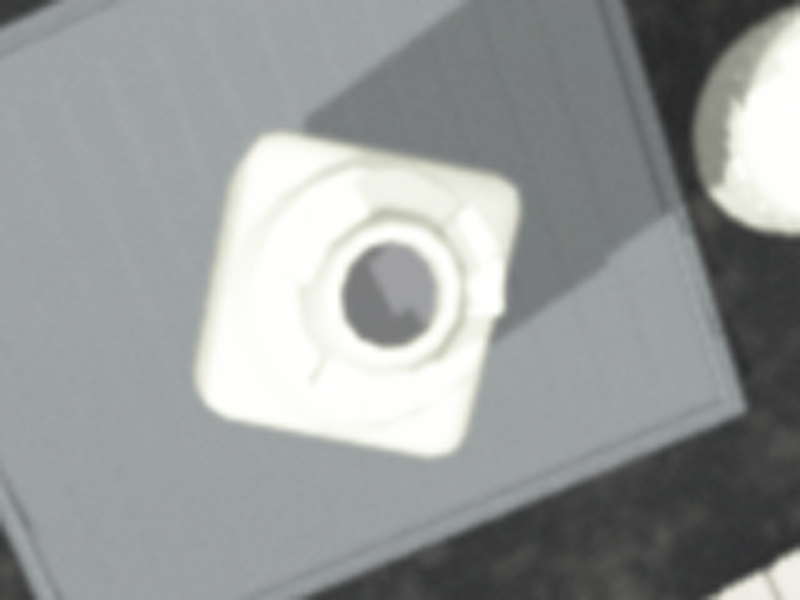

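The rim is at crop (391,292), which is pixel (368.2,112.4). A lug sits to its right and slightly up, at bearing about 259° as expected.

```bash
python3 - <<'E'
from h import *
r=ray("wrist",[[368.2,112.4],[368.2+5,112.4]],.121)[:,:2]; print(r[0])
plan(*r[0],.26,.331)
E
```

```text
[0.4816 0.017 ]
twist -0.8567
tool shift [0.0242 0.086  0.0096]
```

Request:
{"api": "move_arm", "payload": {
  "increments": [
    {"jaw": -1, "dx": 0, "dy": 0, "dz": 0, "twist": -0.107},
    {"jaw": -1, "dx": 0, "dy": 0, "dz": 0, "twist": -0.107},
    {"jaw": -1, "dx": 0, "dy": 0, "dz": 0, "twist": -0.107},
    {"jaw": -1, "dx": 0, "dy": 0, "dz": 0, "twist": -0.107},
    {"jaw": -1, "dx": 0, "dy": 0, "dz": 0, "twist": -0.107},
    {"jaw": -1, "dx": 0, "dy": 0, "dz": 0, "twist": -0.107},
    {"jaw": -1, "dx": 0, "dy": 0, "dz": 0, "twist": -0.107},
    {"jaw": -1, "dx": 0, "dy": 0, "dz": 0, "twist": -0.107},
    {"jaw": -1, "dx": 0, "dy": 0.015, "dz": 0, "twist": 0},
    {"jaw": -1, "dx": 0, "dy": 0.01, "dz": 0, "twist": 0},
    {"jaw": -1, "dx": 0, "dy": 0, "dz": 0, "twist": 0}
  ]
}}

```text
t: 23.5
eef_pos: [0.4389, 0.0656, 0.2693]
ee_rot: [3.141, 0.001, 0.329]
force: [0.0, -0.1, -0.1]
width: 0.0468
gripper_force: 40.0
```

```bash
python3 - <<'E'
from h import *
st()
c="wrist"
f=arm.grab_frame(c); i=arm.camera_info(c)
K=np.array(i["K"]);T=np.linalg.inv(np.array(i["extrinsics"]))
p=K@(T[:3,:3]@np.array([.481,.016,.121])+T[:3,3]); u,v=(p[:2]/p[2]).astype(int)
u0,v0=max(0,u-80),max(0,v-60); print(u0,v0)
g=cv2.GaussianBlur(cv2.cvtColor(f,cv2.COLOR_BGR2GRAY),(3,3),0)
m=np.zeros_like(g);cv2.circle(m,(int(u),int(v)),16,1,-1)
th,_=cv2.threshold(g[m>0].reshape(-1,1),0,255,cv2.THRESH_OTSU)
n,l,s,ce=cv2.connectedComponentsWithStats(((g<th)&(m>0)).astype(np.uint8)); k=1+s[1:,4].argmax(); print(u,v,th,s[k],ce[k],ray(c,[ce[k]],.121,i))
for nm in("neck_gap","neck_pocket","bottle"): print(nm,[(np.round(x["position"],4),round(x["score"],2)) for x in arm.pinpoint(c,nm)[:3]])
cv2.imwrite("pics/b2c.png",cv2.resize(f[v0:v0+120,u0:u0+160],None,fx=5,fy=5,interpolation=cv2.INTER_CUBIC))
E
```

```text
t 23.5
q [ 0.5953 -0.0137 -0.5049  0.0002 -1.0807  1.3039]
eef_pos [0.4389 0.0656 0.2693]
ee_rot [3.1411 0.001  0.3285]
force [ 0.023  -0.1479 -0.0952]
width 0.0468
gripper_force 39.9984
311 121
391 181 194.0 [382 176  17  18 235] [390.017  184.3404] [[0.4785 0.0162 0.121 ]]
neck_gap [(array([0.4591, 0.0053, 0.1099]), 0.74), (array([ 0.4535, -0.1065, -0.0017]), 0.73)]
neck_pocket [(array([0.4646, 0.0264, 0.1152]), 0.58)]
bottle [(array([0.4787, 0.0193, 0.0691]), 0.85)]
```

Request:
{"api": "move_arm", "payload": {
  "increments": [
    {"jaw": -1, "dx": 0.006, "dy": 0.015, "dz": 0, "twist": 0},
    {"jaw": -1, "dx": 0.006, "dy": 0.015, "dz": 0, "twist": 0},
    {"jaw": -1, "dx": 0.006, "dy": 0.015, "dz": 0, "twist": 0},
    {"jaw": -1, "dx": 0.005, "dy": 0.015, "dz": 0.015, "twist": 0},
    {"jaw": -1, "dx": 0, "dy": 0, "dz": 0.03, "twist": 0},
    {"jaw": -1, "dx": 0, "dy": 0, "dz": 0.02, "twist": 0},
    {"jaw": -1, "dx": 0, "dy": 0, "dz": 0.01, "twist": 0},
    {"jaw": -1, "dx": 0, "dy": 0, "dz": 0.003, "twist": 0},
    {"jaw": -1, "dx": 0, "dy": 0, "dz": 0.002, "twist": 0},
    {"jaw": -1, "dx": 0, "dy": 0, "dz": 0, "twist": 0}
  ]
}}

```text
t: 24.53
eef_pos: [0.48, 0.0174, 0.1904]
ee_rot: [3.141, -0.001, 0.331]
force: [-0.0, -0.4, -0.4]
width: 0.0466
gripper_force: 40.0
```

Request:
{"api": "move_arm", "payload": {
  "increments": [
    {"jaw": -1, "dx": 0, "dy": 0.001, "dz": 0.002, "twist": 0},
    {"jaw": -1, "dx": 0, "dy": 0, "dz": 0.002, "twist": 0},
    {"jaw": -1, "dx": 0, "dy": 0, "dz": 0.002, "twist": 0},
    {"jaw": -1, "dx": 0, "dy": 0, "dz": 0.001, "twist": 0},
    {"jaw": -1, "dx": 0, "dy": 0, "dz": 0, "twist": 0}
  ]
}}

```text
t: 24.95
eef_pos: [0.4797, 0.0159, 0.1827]
ee_rot: [3.142, 0.0, 0.33]
force: [-0.6, 0.1, -0.3]
width: 0.0465
gripper_force: 40.0
```

Request:
{"api": "move_arm", "payload": {
  "increments": [
    {"jaw": -1, "dx": 0, "dy": 0, "dz": 0.002, "twist": 0},
    {"jaw": -1, "dx": 0, "dy": 0, "dz": 0.002, "twist": 0},
    {"jaw": -1, "dx": 0, "dy": 0, "dz": 0.002, "twist": 0},
    {"jaw": -1, "dx": 0, "dy": 0, "dz": 0.0015, "twist": 0},
    {"jaw": -1, "dx": 0, "dy": 0, "dz": 0, "twist": 0},
    {"jaw": -1, "dx": 0, "dy": 0, "dz": 0, "twist": 0}
  ]
}}

```text
t: 25.45
eef_pos: [0.4799, 0.016, 0.1751]
ee_rot: [3.142, -0.0, 0.33]
force: [-0.8, -1.8, 2.8]
width: 0.0466
gripper_force: 40.0
```

Request:
{"api": "move_arm", "payload": {
  "increments": [
    {"jaw": -1, "dx": 0, "dy": 0, "dz": 0.0015, "twist": 0},
    {"jaw": -1, "dx": 0, "dy": 0, "dz": 0.0015, "twist": 0},
    {"jaw": -1, "dx": 0, "dy": 0, "dz": 0, "twist": 0},
    {"jaw": -1, "dx": 0, "dy": 0, "dz": 0, "twist": 0}
  ]
}}

```text
t: 25.78
eef_pos: [0.4799, 0.016, 0.1723]
ee_rot: [3.141, -0.0, 0.33]
force: [-1.9, -1.6, 5.0]
width: 0.0468
gripper_force: 40.0
```

```bash
python3 - <<'E'
from h import *
s=arm.get_state(); print(s["force"],s["moment"],s["eef_pos"])
E
```

```text
[-1.9354 -1.5938  4.9847] [-0.6949  0.5608  0.0102] [0.4799 0.016  0.1723]
```

Request:
{"api": "move_arm", "payload": {
  "increments": [
    {"jaw": -1, "dx": 0, "dy": 0, "dz": 0, "twist": 0.08},
    {"jaw": -1, "dx": 0, "dy": 0, "dz": 0, "twist": 0.1},
    {"jaw": -1, "dx": 0, "dy": 0, "dz": 0, "twist": 0.1},
    {"jaw": -1, "dx": 0, "dy": 0, "dz": 0, "twist": 0.1},
    {"jaw": -1, "dx": 0, "dy": 0, "dz": 0, "twist": 0.1},
    {"jaw": -1, "dx": 0, "dy": 0, "dz": 0, "twist": 0.1},
    {"jaw": -1, "dx": 0, "dy": 0, "dz": 0, "twist": 0.1},
    {"jaw": -1, "dx": 0, "dy": 0, "dz": 0, "twist": 0.1},
    {"jaw": -1, "dx": 0, "dy": 0, "dz": 0, "twist": 0}
  ]
}}

```text
t: 26.53
eef_pos: [0.4802, 0.016, 0.1725]
ee_rot: [-3.141, -0.001, -0.456]
force: [-2.1, -2.1, 5.0]
width: 0.0469
gripper_force: 40.0
```

```bash
python3 - <<'E'
from h import *
s=arm.get_state(); print(s["force"],s["moment"],s["eef_pos"])
E
```

```text
[-2.1269 -2.1388  4.975 ] [-0.6573  0.4709 -0.0752] [0.4802 0.016  0.1725]
```

Request:
{"api": "move_arm", "payload": {
  "increments": [
    {"jaw": -1, "dx": 0, "dy": 0, "dz": 0, "twist": 0.07},
    {"jaw": -1, "dx": 0, "dy": 0, "dz": 0, "twist": 0.07},
    {"jaw": -1, "dx": 0, "dy": 0, "dz": 0, "twist": 0.07},
    {"jaw": -1, "dx": 0, "dy": 0, "dz": 0, "twist": 0}
  ]
}}

```text
t: 26.87
eef_pos: [0.4802, 0.016, 0.1725]
ee_rot: [-3.141, -0.001, -0.664]
force: [0.0, -2.0, 5.6]
width: 0.0465
gripper_force: 40.0
```

```bash
python3 - <<'E'
from h import *
s=arm.get_state(); print(s["force"],s["moment"],s["eef_pos"])
E
```

```text
[ 0.0071 -2.0194  5.6216] [-0.7706  0.3965  0.0148] [0.4802 0.016  0.1725]
```

Request:
{"api": "move_arm", "payload": {
  "increments": [
    {"jaw": -1, "dx": 0, "dy": 0, "dz": 0, "twist": 0.05},
    {"jaw": -1, "dx": 0, "dy": 0, "dz": 0, "twist": 0.05},
    {"jaw": -1, "dx": 0, "dy": 0, "dz": 0, "twist": 0.05},
    {"jaw": -1, "dx": 0, "dy": 0, "dz": 0, "twist": 0}
  ]
}}

```text
t: 27.2
eef_pos: [0.4799, 0.0161, 0.1724]
ee_rot: [-3.141, -0.0, -0.813]
force: [-2.0, 0.5, 4.8]
width: 0.0467
gripper_force: 40.0
```

```bash
python3 - <<'E'
from h import *
s=arm.get_state(); print(s["force"],s["moment"],s["eef_pos"])
E
```

```text
[-1.988   0.5321  4.8413] [-0.2359  0.7497  0.0622] [0.4799 0.0161 0.1724]
```

Request:
{"api": "move_arm", "payload": {
  "increments": [
    {"jaw": -1, "dx": 0, "dy": 0, "dz": 0, "twist": 0.05},
    {"jaw": -1, "dx": 0, "dy": 0, "dz": 0, "twist": 0.05},
    {"jaw": -1, "dx": 0, "dy": 0, "dz": 0, "twist": 0.05},
    {"jaw": -1, "dx": 0, "dy": 0, "dz": 0, "twist": 0.05},
    {"jaw": -1, "dx": 0, "dy": 0, "dz": 0, "twist": 0.03},
    {"jaw": -1, "dx": 0, "dy": 0, "dz": 0, "twist": 0}
  ]
}}

```text
t: 27.7
eef_pos: [0.4803, 0.0163, 0.1725]
ee_rot: [-3.14, -0.0, -1.041]
force: [-0.1, 0.9, 4.4]
width: 0.0467
gripper_force: 40.0
```

```bash
python3 - <<'E'
from h import *
s=arm.get_state(); print(s["force"],s["moment"],s["eef_pos"])
f=arm.grab_frame("wrist"); cv2.imwrite("pics/t1.png",f)
E
```

```text
[-0.0998  0.8716  4.4038] [0.0688 0.2328 0.048 ] [0.4803 0.0163 0.1725]
```

Request:
{"api": "move_arm", "payload": {
  "increments": [
    {"jaw": -1, "dx": 0, "dy": 0, "dz": -0.002, "twist": 0},
    {"jaw": -1, "dx": 0, "dy": 0, "dz": -0.002, "twist": 0},
    {"jaw": -1, "dx": 0, "dy": 0, "dz": -0.0015, "twist": 0},
    {"jaw": -1, "dx": 0, "dy": 0, "dz": -0.001, "twist": 0},
    {"jaw": -1, "dx": 0, "dy": 0, "dz": 0, "twist": 0},
    {"jaw": -1, "dx": 0, "dy": 0, "dz": 0, "twist": 0}
  ]
}}

```text
t: 28.25
eef_pos: [0.4792, 0.0158, 0.1781]
ee_rot: [3.14, 0.001, -1.04]
force: [-0.7, -0.0, -4.5]
width: 0.0465
gripper_force: 40.0
```

View pics/t1.png

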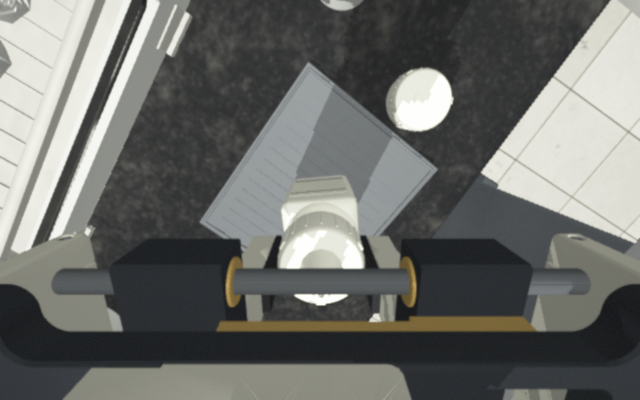

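A pull at locked height lifts the bottle's weight (-4.5 N), so the nozzle is locked. In the view, the bottle body turned slightly with it, so the stop was reached. I'll lower to neutral, release and withdraw.

Request:
{"api": "move_arm", "payload": {
  "increments": [
    {"jaw": -1, "dx": 0, "dy": 0, "dz": 0.001, "twist": 0},
    {"jaw": -1, "dx": 0, "dy": 0, "dz": 0, "twist": 0},
    {"jaw": -1, "dx": 0, "dy": 0, "dz": 0, "twist": 0}
  ],
  "force": 5
}}

```text
t: 28.5
eef_pos: [0.4797, 0.0159, 0.1777]
ee_rot: [3.141, -0.0, -1.04]
force: [-0.7, -0.9, 0.3]
width: 0.0472
gripper_force: 5.0
```

Request:
{"api": "move_arm", "payload": {
  "increments": [
    {"jaw": 0.2, "dx": 0, "dy": 0, "dz": 0, "twist": 0},
    {"jaw": 0.4, "dx": 0, "dy": 0, "dz": 0, "twist": 0},
    {"jaw": 0.6, "dx": 0, "dy": 0, "dz": 0, "twist": 0},
    {"jaw": 0.6, "dx": 0, "dy": 0, "dz": 0, "twist": 0},
    {"jaw": 0.6, "dx": 0, "dy": 0, "dz": 0, "twist": 0},
    {"jaw": 0.6, "dx": 0, "dy": 0, "dz": -0.015, "twist": 0},
    {"jaw": 0.6, "dx": 0, "dy": 0, "dz": -0.03, "twist": 0},
    {"jaw": 0.6, "dx": 0, "dy": 0, "dz": -0.03, "twist": 0},
    {"jaw": 0.6, "dx": -0.02, "dy": 0, "dz": -0.02, "twist": 0},
    {"jaw": 0.6, "dx": -0.03, "dy": -0.02, "dz": 0, "twist": 0},
    {"jaw": 0.6, "dx": -0.03, "dy": -0.03, "dz": 0, "twist": 0},
    {"jaw": 0.6, "dx": 0, "dy": 0, "dz": 0, "twist": 0}
  ]
}}

```text
t: 29.5
eef_pos: [0.484, 0.1143, 0.2736]
ee_rot: [-3.138, 0.0, -1.037]
force: [0.9, -0.1, 0.7]
width: 0.0701
gripper_force: 0.0
```

```bash
python3 - <<'E'
from h import *
st()
for c in("wrist","scene","top"):
    f=arm.grab_frame(c); cv2.imwrite(f"pics/z_{c}.png",f)
    for n in("bottle","nozzle","nozzle_lug","cap"): print(c,n,[(np.round(x["position"],4),round(x["score"],2)) for x in arm.pinpoint(c,n)[:3]])
a=cv2.imread("pics/z_wrist.png");b=cv2.imread("pics/z_scene.png")[170:310,260:440]
cv2.imwrite("pics/z.png",np.hstack([cv2.resize(b,(400,311)),cv2.resize(a,(400,311))]))
E
```

```text
t 29.5
q [ 0.6279  0.076  -0.4005  0.0003 -1.0905 -0.0947]
eef_pos [0.484  0.1143 0.2736]
ee_rot [-3.1378  0.0001 -1.0374]
force [ 0.9476 -0.1183  0.7208]
width 0.0701
gripper_force 0.0
wrist bottle []
wrist nozzle [(array([0.479 , 0.0135, 0.1063]), 0.81), (array([0.4935, 0.0152, 0.1098]), 0.44)]
wrist nozzle_lug [(array([0.4949, 0.0146, 0.1082]), 0.75)]
wrist cap [(array([ 0.4543, -0.107 , -0.0012]), 0.62)]
scene bottle [(array([0.4794, 0.0183, 0.0702]), 0.92), (array([0.4637, 0.0143, 0.1119]), 0.35)]
scene nozzle [(array([0.4779, 0.0094, 0.1115]), 0.62)]
scene nozzle_lug [(array([0.4953, 0.0199, 0.111 ]), 0.6)]
scene cap [(array([ 0.4603, -0.1029, -0.0048]), 0.91), (array([0.4776, 0.0191, 0.0672]), 0.68)]
top bottle [(array([0.4808, 0.0169, 0.0707]), 0.37)]
top nozzle [(array([0.4774, 0.017 , 0.1108]), 0.61)]
top nozzle_lug [(array([0.4964, 0.0173, 0.1124]), 0.95)]
top cap [(array([ 0.4579, -0.1023, -0.0014]), 0.81)]
```

View pics/z.png

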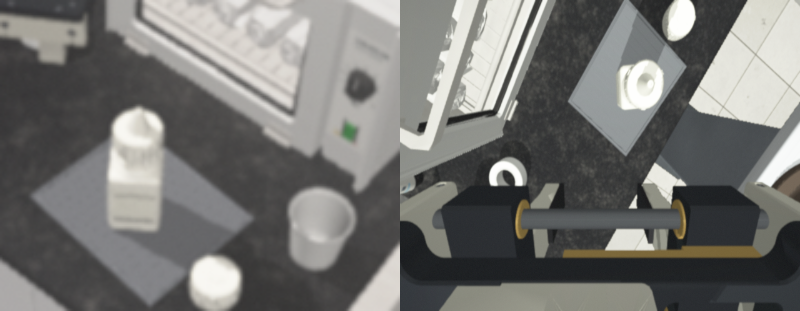

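The bottle stands upright on the mat with the nozzle seated. The cap is beside it on the worktop, and the cup and tape are where they were.

```bash
python3 -c "
from station import arm
print(arm.job_done())"
```

```text
the job is handed in; nothing more can be done
None
```

The job is handed in at about 30 s: the bottle stands upright on the mat with the nozzle locked on (a pull at locked height lifted the bottle), the cap lies on the worktop beside it, and the cup, tape roll and cream jar were not touched.

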